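Clip the eared wear plate into the bagel slicer's bracket

ROBOT

A 7-joint arm with a two-finger parallel gripper is mounted at the origin on the work surface. World frame = base frame: x ahead of the robot, y to its left, z up, the work surface at z = 0. Lengths are in m, angles in rad, forces in N, time in s.
With the tool pointing down it reaches from about 0.425 to 0.875 m from the base axis. Payload 4.7 kg.
Tool frame: the origin (TCP) lies on the centre line of the jaws, within the pads' length; the fingertips stand 22 mm ahead of it and the grasp point (between the pads) lies 3 mm ahead of it; z points along the fingers, y is the direction in which the jaws open and shut (so a half turn about z gives the same grasp; the last joint's range is limited). The gripper opens to 87 mm and grips with 3 to 60 N. Pads are 19 mm wide; open, the fingers measure 117 mm over their backs; the gripper's body (75 mm by 190 mm) begins 51 mm behind the grasp point.
Start: joints at [1.258, 0.321, -0.07, 1.45, 0.023, 1.371, -0.057], TCP at [0.209, -0.616, 0.245] pointing down, gripper open.
Joint ranges: [-2.86, 2.86], [-0.3, 2.09], [-1.38, 1.24], [0.06, 2.45], [-1.56, 4.7], [0.09, 2.05], [-2.69, 2.69]. Speed limits (rad/s): [2.57, 2.57, 3.14, 3.14, 3.14, 3.14, 3.14].

INTERFACE

Orientations are given as a rotation vector (axis times angle).
In Python, from bench import ctrl, imaging, close_job, finder gives the robot as it stands. The module is installed in compiled form; this text tells all that it offers.
- The arm moves only by the shell command python3 -m jog 'ROWS' [FORCE]. ROWS is JSON, a list that holds one entry, the list of rows, each a list of 7 numbers: the shift along the tool's x, y, z in cm, then the turn, a rotation vector about the tool's x, y, z in degrees, then the finger opening in cm, from 0 to 8.7. In form: [[[dx, dy, dz, ax, ay, az, claw], ...]]. A call has 1 to 12 rows; each row shifts and turns the commanded pose from where the row before left it, along the tool's axes as they then stand; what a row does not reach is not made up. A row lasts 1/10 s, in which the tool goes at most 50 mm and 8.59 degrees, less where a joint would pass 70% of its speed; a pose out of reach is approached as far as the arm can. A call is refused whole if a number of a shift passes 5 or a number of a turn 8.59, either way. A call with a gripper value outside its range is refused whole. The fingers move at their own pace and stop on an object; FORCE is the grip in N (left out, the last holds). Time passes only in rows, so rows that do not move let the fingers close. It gives the time, the measured TCP pose, the force and the opening at its end, in the units of the state.
- ctrl.get_state(): the state, without advancing time (a new reading comes with each control period).
- imaging.get_image(name): name is "side" or "top"; returns a dict with "frame" (400x640x3 uint8, red, green, blue), "intrinsics" (3x3 intrinsics, pixels), "k1" (the pictures are not rectified: a ray, as slopes to the right and down, at radius r is drawn at 1 + k1 r^2 times it, then the intrinsics apply), "pose" (4x4, takes a point from camera to world coordinates). Camera axes: x right, y down, z forward; pixel columns grow to the right and rows downward; lengths in m; the calibration is good to about 2 mm. A picture is of the moment at which its call begins. There is no depth.
- close_job(): hands the job in, once; it reports no verdict.
Trained networks look in the newest picture that a camera, given by its name, has taken for a name from the list of things; names that differ only in an ending like _2 or _b are one class to them, and where a whole thing is asked for, a point or a joint stands for the part that bears it (a point fixed in the world has none). Each returns a list of dicts, best first, with "conf" (0 to 1); they miss things now and then, are a little off and sometimes report something else, mostly with a low value. They report only what shows in the picture. A call takes as long as a camera call. They do not tell look-alikes from the thing itself.
- finder.trace(label, camera): "region" (400x640 bool, what is visible of it) and "point" ([row, column] as shares, 0 to 1, of the picture: columns of its width, rows of its height, amid what is visible of it).
- finder.spot_point(label, camera): "point" ([row, column] as shares, 0 to 1, of the picture: columns of its width, rows of its height: a listed point, or the origin of a listed thing).
The state is a dict: "time": time; "joint_positions": joint angles; "qd": joint speeds; "joint_torque": joint torques, N m; "position": TCP position; "tool_rot": TCP orientation; "ft_force": force on the tool from outside, world axes, zero at the start; "torque": the same for the moment, N m; "grip_width": opening from 0.0 (shut) to 1.0 (fully open).
Only numpy, scipy, OpenCV 4.12 (cv2) and the standard library are available. Lean on these libraries where they do the work, as an engineer would, in place of code of your own. Each camera call takes 0.05 s, during which the arm holds its last target. There are 200 camera calls.

TASK

Fit the bagel slicer's wear plate - the steel plate with an ear at each end, not the plain one - into the white bracket: feel for the two slots in its posts, slide the ears down into them past the spring clips, and ease both ends fully home until the plate lies flat on the bracket under the clips, then let go. Push gently, never much harder than the clips need, and leave everything else on the table where it is.

Things in the scene. Friction and masses are not known exactly. Their poses are not given: they have to be found in the camera images.
- eared_plate: the wear plate to fit: flat stainless plate 80 x 104 mm (x, y), 8 mm thick, 0.25 to 0.47 kg, lying face up, with an ear in the middle of each end and an upright grip rib on top. Origin: centre of the underside; z up, y along the ears and the rib. It may go in either way round.
- rib (a point): top centre of the eared plate's grip rib, 38 mm above the plate's underside; the rib is 10 mm thick (x), 40 mm long (y), 30 mm tall above the plate's top face. Axes as the plate's.
- ear (a point): top centre of the ear at the plate's +y end, 60 mm from the plate's centre; the other ear is its mirror image at -y. Each ear is 20 mm wide (x), as thick as the plate (8 mm), stands out 17 mm and ends 69 mm from the plate's centre.
- bracket: white block 100 x 164 mm (x, y), 40 mm tall, fixed to the table, carrying two slotted aluminium posts, one near each end along y. Origin: centre of the underside, at table height or up to 10 mm above it on levelling feet; z up, y from post to post. Both posts stand on one cross-slide, clamped anywhere up to 10 mm to either side along x: the poses do not show where.
- seat (a point): centre of the block's flat top, 40 mm above the bracket's origin, on which the plate comes to lie (axes as the bracket's); centred in y, and in x wherever the posts stand. Once the plate is in, its top face between the rib's ends and the posts (20 to 52 mm from its centre along y) is free to be pressed on.
- slot (a point): on the bracket: where the +y slot's mouth would be with the cross-slide centred; -y likewise. 64 mm from the centre, 28 mm above the seat, level with the posts' flat tops. Posts: 80 mm wide (x), from 55 to 78 mm along y. Slots: in mid-post, 23 mm wide (x), 18 mm deep (y), open at the top and inwards; a 4 mm bevel at the mouth in x, none in y, where the plate has 3 mm play each way.
- clip (a point): on the bracket: middle of the +y slot at its spring clips with the slide centred, 11.5 mm above the seat; -y likewise. From both sides a steel bump of 6 mm radius stands 3 mm into the slot, leaving 17 mm, and gives way sideways. An ear meets them about 16 mm above the seat, takes some 3 to 15 N to push past, the +y one stiffer, and drops under them in the last 4 mm, often one end first.
- plain_plate: a similar plate for another machine, same face (80 x 104 mm) and rib but no ears: not to be used
- bagel_a: bystander, to be left alone: brown bagel, 102 mm across, 36 mm high
- bagel_b: bystander, to be left alone: dark brown bagel, 102 mm across, 36 mm high
- seed_jar: bystander, to be left alone: amber glass jar with a steel lid, 64 mm across, 90 mm high
- spatula: bystander, to be left alone: spatula lying on the table
- screwdriver: bystander, to be left alone: screwdriver lying on the table
- dough_scraper: bystander, to be left alone: steel dough scraper 90 x 110 mm with a black bar handle
- shaker_cup: bystander, to be left alone: open steel cup, 72 mm across, 85 mm high
Mind the look-alikes: they are no part of the job. What is shaped like the eared_plate but purple or turquoise is not meant.

How it is judged:
By the outcome, as a careful person would: the job done as asked, in the order asked, and still so for the second after the job is handed in, with the robot touching nothing.
It also fails if it takes over 64 s, if anything falls off the work surface, if the arm or the gripper's body presses on something with over 40 N, if the wrist force passes 120 N, or if a joint passes its speed limit or range.

## Working session

There is one attempt and no reset: what is moved stays moved. The work goes in short steps, Python scripts to look and compute and a shell command to move; the robot and the scene stay as the last step left them, time stands still between calls to the robot, and variables do not carry over. Pictures are saved under pics/ and viewed, about 8 in all and at most 12, crops included, and the job is handed in when it is done.

```bash
mkdir -p pics; cat > h.py <<'E'
import numpy as np, cv2
from bench import ctrl, imaging, finder
from scipy.spatial.transform import Rotation as R
def ray(im,uv):
    K=np.array(im["intrinsics"]);T=np.array(im["pose"]);k=im["k1"]
    d=np.array([(uv[0]-K[0,2])/K[0,0],(uv[1]-K[1,2])/K[1,1]]);s=d.copy()
    for _ in range(30): s=d/(1+k*(s@s))
    return T[:3,3],T[:3,:3]@np.array([s[0],s[1],1])
def atz(im,uv,z):
    o,d=ray(im,uv);return o+d*(z-o[2])/d[2]
def proj(im,p):
    K=np.array(im["intrinsics"]);T=np.array(im["pose"]);c=T[:3,:3].T@(np.array(p)-T[:3,3]);s=c[:2]/c[2];s=s*(1+im["k1"]*(s@s))
    return s*[K[0,0],K[1,1]]+[K[0,2],K[1,2]]
def save(im,n,box=None,f=1):
    a=im["frame"][:,:,::-1]
    if box: a=a[box[1]:box[3],box[0]:box[2]]
    cv2.imwrite("pics/"+n,cv2.resize(a,None,fx=f,fy=f,interpolation=cv2.INTER_CUBIC))
E
python3 - <<'E'
from h import *
np.set_printoptions(precision=3,suppress=True)
for c in("top","side"):
    im=imaging.get_image(c);save(im,c+"0.png",None,1.25);print(c,np.array(im["pose"]),im["intrinsics"][0],im["k1"])
    for l in("eared_plate","rib","ear","bracket","seat","slot","clip","plain_plate"):
        print(l,[(np.round([d["point"][1]*640,d["point"][0]*400],1).tolist(),round(d["conf"],2)) for d in finder.spot_point(l,c)])
print(ctrl.get_state())
E
```

```text
top [[ 0.001 -0.998  0.07   0.386]
 [-1.    -0.002 -0.006  0.059]
 [ 0.007 -0.07  -0.997  1.589]
 [ 0.     0.     0.     1.   ]] [480.132   0.    319.525] -0.0457643615935882
eared_plate [([203.7, 168.9], 0.9), ([251.0, 190.6], 0.7), ([228.0, 273.7], 0.68), ([275.2, 238.5], 0.36)]
rib [([224.4, 270.9], 0.98), ([197.3, 171.1], 0.72), ([247.2, 189.5], 0.58)]
ear [([225.0, 188.0], 0.96), ([231.5, 289.1], 0.85), ([204.0, 158.8], 0.74)]
bracket [([370.4, 184.2], 0.8)]
seat [([373.4, 185.4], 0.8)]
slot [([354.1, 181.0], 0.65), ([227.6, 189.3], 0.44)]
clip [([354.0, 182.8], 0.9)]
plain_plate [([298.7, 207.6], 0.86)]
side [[-0.727 -0.495  0.476 -0.105]
 [-0.687  0.542 -0.485  0.662]
 [-0.018 -0.679 -0.734  0.992]
 [ 0.     0.     0.     1.   ]] [406.534   0.    313.371] -0.07103974782773094
eared_plate [([301.7, 315.2], 0.87), ([254.0, 244.5], 0.7), ([197.4, 267.3], 0.65)]
rib [([196.2, 257.2], 0.87), ([252.5, 236.6], 0.72), ([296.1, 311.7], 0.71)]
ear [([320.2, 326.4], 0.9), ([234.0, 253.5], 0.63), ([185.0, 250.2], 0.55)]
bracket [([337.9, 173.7], 0.93)]
seat [([337.7, 160.0], 0.86), ([356.0, 214.8], 0.61), ([253.5, 243.5], 0.57)]
slot [([325.4, 161.7], 0.91)]
clip [([323.4, 164.3], 0.55), ([263.3, 287.0], 0.16)]
plain_plate [([303.8, 219.7], 0.85)]
{'time': 0.9, 'joint_positions': array([ 1.258,  0.321, -0.07 ,  1.45 ,  0.023,  1.371, -0.057]), 'qd': array([ 0.001, -0.   ,  0.001,  0.001,  0.   , -0.   , -0.002]), 'joint_torque': array([  0.001, -49.109,  -0.403, -31.277,  -0.064,   0.034,   0.   ]), 'position': array([ 0.209, -0.616,  0.245]), 'tool_rot': array([ 3.1  ,  0.511, -0.   ]), 'ft_force': array([-0.257,  0.116, -0.625]), 'torque': array([0.03 , 0.035, 0.02 ]), 'grip_width': 0.9986738191906079}
```

View pics/top0.png

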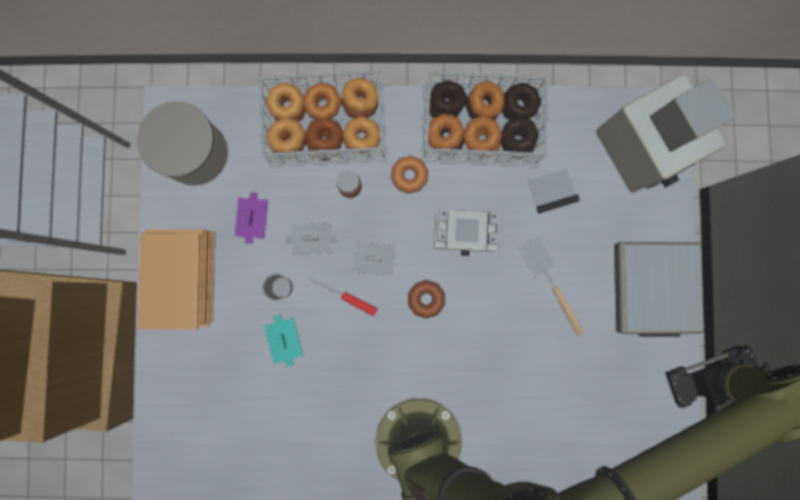

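View pics/side0.png

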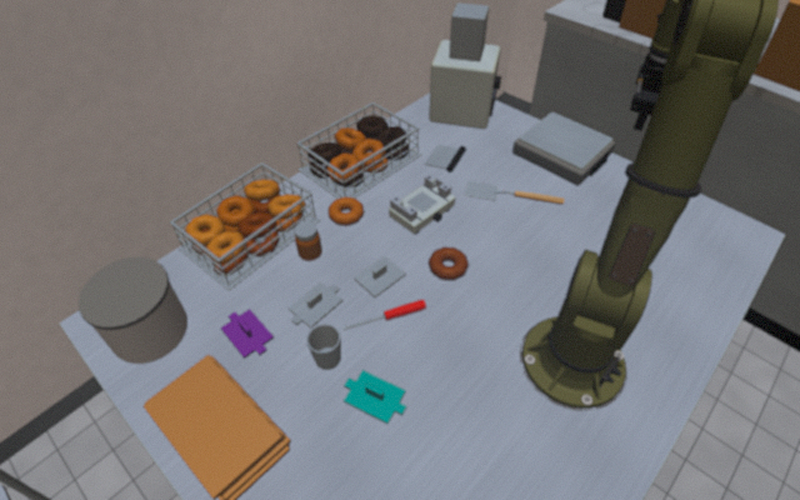

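Top view: the grey eared plate is at about (250,190) px, the plain one at (300,207), and the bracket at (372,184). The purple and turquoise plates are decoys. Next I'll work out precise positions.

```bash
python3 - <<'E'
from h import *
np.set_printoptions(precision=4,suppress=True)
ims={c:imaging.get_image(c) for c in("top","side")}
def tri(a,b):
    A=[];B=[]
    (o1,d1),(o2,d2)=ray(ims["top"],a),ray(ims["side"],b)
    M=np.c_[d1,-d2];t=np.linalg.lstsq(M,o2-o1,rcond=None)[0]
    p,q=o1+d1*t[0],o2+d2*t[1];return (p+q)/2,np.linalg.norm(p-q)
for n,a,b in[("rib",(247.2,189.5),(252.5,236.6)),("plate",(251,190.6),(254,244.5)),("ear",(225,188),(234,253.5)),("bracket",(370.4,184.2),(337.9,173.7)),("seat",(373.4,185.4),(337.7,160)),("slot",(354.1,181),(325.4,161.7)),("clip",(354,182.8),(323.4,164.3))]:
    print(n,*tri(a,b))
# region based fits
for l,w in(("eared_plate",(250,190)),("bracket",(372,184))):
  for c in("top","side"):
    for d in finder.trace(l,c):
        m=d["region"].astype(np.uint8);cn,_=cv2.findContours(m,0,2);k=max(cn,key=cv2.contourArea)
        print(l,c,round(d["conf"],2),np.array(d["point"])[::-1]*[640,400],m.sum(),cv2.minAreaRect(k))
t=ims["top"];save(t,"plate.png",(215,155,275,220),10) 
a=t["frame"][155:220,210:275,::-1];b=t["frame"][155:220,340:405,::-1]
e=lambda x:cv2.convertScaleAbs(cv2.resize(x,(520,520)[:2] if 0 else (400,400),interpolation=cv2.INTER_CUBIC),alpha=1.5,beta=-80)
cv2.imwrite("pics/c1.png",np.hstack([e(a),e(b)]))
E
```

```text
rib [0.5264 0.2823 0.0383] 0.00436062936094443
plate [ 0.5289  0.2783 -0.008 ] 0.0012588288958643105
ear [0.5306 0.3548 0.0254] 0.009805160308935
bracket [ 0.549  -0.1238 -0.0154] 0.006021654346923022
seat [ 0.5425 -0.1217  0.0553] 0.005949149937746889
slot [ 0.5496 -0.0603  0.0855] 0.0035648340795376163
clip [ 0.5488 -0.0574  0.0761] 0.00671585903967761
eared_plate top 0.88 [224.896 272.   ] 827 ((225.9108123779297, 271.7904968261719), (40.259788513183594, 25.05769157409668), 75.0685806274414)
eared_plate top 0.68 [249.728 191.52 ] 827 ((249.0, 190.5), (23.0, 40.0), 90.0)
eared_plate top 0.63 [202.88 172.32] 799 ((200.39633178710938, 173.93292236328125), (24.40536880493164, 40.417945861816406), 6.340191841125488)
eared_plate side 0.82 [302.528 315.88 ] 1252 ((300.1000061035156, 317.3000183105469), (51.42955780029297, 29.96331024169922), 26.56505012512207)
eared_plate side 0.78 [255.296 242.2  ] 838 ((252.11474609375, 243.7377166748047), (23.558786392211914, 43.53253936767578), 50.19443130493164)
eared_plate side 0.67 [199.68 264.88] 1032 ((197.596923828125, 266.83197021484375), (40.73067092895508, 30.740985870361328), 50.52754211425781)
bracket top 0.73 [371.328 184.32 ] 1637 ((372.9127197265625, 186.2456512451172), (51.38581466674805, 35.75533676147461), 2.8624050617218018)
bracket side 0.96 [340.096 164.4  ] 1430 ((337.9994812011719, 164.05804443359375), (35.31367874145508, 52.214027404785156), 56.82148742675781)
bracket side 0.6 [357.696 121.6  ] 438 ((356.41534423828125, 126.02307891845703), (30.563980102539062, 19.63638687133789), 3.1798300743103027)
```

View pics/c1.png

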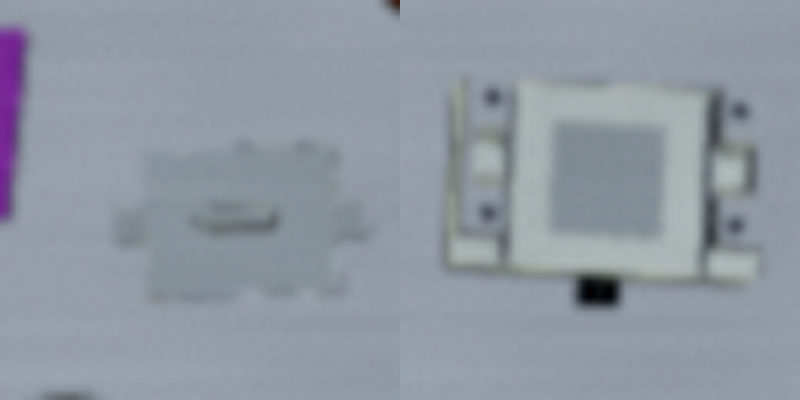

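Left crop: plate with ear ends at crop x of about 112 and 372, body corners near (145,155) and (343,295). Right crop: post holes at (92,96), (87,212), (738,110) and (735,225), so the slots sit at about (88,155) and (732,170). I'll convert these to world coordinates.

```bash
python3 - <<'E'
from h import *
np.set_printoptions(precision=4,suppress=True)
t=imaging.get_image("top");s=imaging.get_image("side")
P=lambda x,y,z:atz(t,(210+x/6.154-.4,155+y/6.154-.4),z)
B=lambda x,y,z:atz(t,(340+(x-400)/6.154-.4,155+y/6.154-.4),z)
e=[P(112,228,.008),P(372,222,.008)];d=e[0]-e[1]
print("ears",*e,"len",np.hypot(*d[:2]),"yaw",np.degrees(np.arctan2(-d[0],d[1])))
c=[P(145,155,.008),P(338,150,.008),P(343,295,.008),P(145,297,.008)];print("body",np.mean(c,0),*c)
r=[P(192,215,.038),P(278,220,.038)];print("rib",np.mean(r,0),r[0]-r[1])
h=[B(492,96,.075),B(487,212,.075),B(738,110,.075),B(735,225,.075)]
a,b=(h[0]+h[1])/2,(h[2]+h[3])/2;d=a-b
print("posts",a,b,(a+b)/2,np.hypot(*d[:2]),"yaw",np.degrees(np.arctan2(-d[0],d[1])))
w=[B(488,155,.047),B(732,170,.047)];d=w[0]-w[1];print("slotfloor",w,np.mean(w,0),np.hypot(*d[:2]),np.degrees(np.arctan2(-d[0],d[1])))
g=[B(445,268,.047),B(758,280,.047)];d=g[0]-g[1];print("near corners",g,np.hypot(*d[:2]),np.degrees(np.arctan2(-d[0],d[1])))
a=s["frame"][205:275,210:300,::-1];b=s["frame"][130:200,295:385,::-1]
f=lambda x:cv2.convertScaleAbs(cv2.resize(x,(400,311),interpolation=cv2.INTER_CUBIC),alpha=1.5,beta=-60)
cv2.imwrite("pics/c2.png",np.hstack([f(a),f(b)]))
E
```

```text
ears [0.5234 0.3524 0.008 ] [0.5269 0.2127 0.008 ] len 0.13977615016623968 yaw 1.4061632677570268
body [0.5256 0.2821 0.008 ] [0.5629 0.3352 0.008 ] [0.5657 0.2313 0.008 ] [0.4876 0.2279 0.008 ] [0.4863 0.3341 0.008 ]
rib [0.5265 0.282  0.038 ] [0.0026 0.0454 0.    ]
posts [ 0.5566 -0.0602  0.075 ] [ 0.5498 -0.1877  0.075 ] [ 0.5532 -0.124   0.075 ] 0.12777094870304734 yaw -3.0152861881298225
slotfloor [array([ 0.5591, -0.0616,  0.047 ]), array([ 0.5515, -0.1899,  0.047 ])] [ 0.5553 -0.1257  0.047 ] 0.12858393648007307 -3.4067440931368185
near corners [array([ 0.4996, -0.0388,  0.047 ]), array([ 0.4936, -0.203 ,  0.047 ])] 0.16433330001657878 -2.1094290756237393
```

View pics/c2.png

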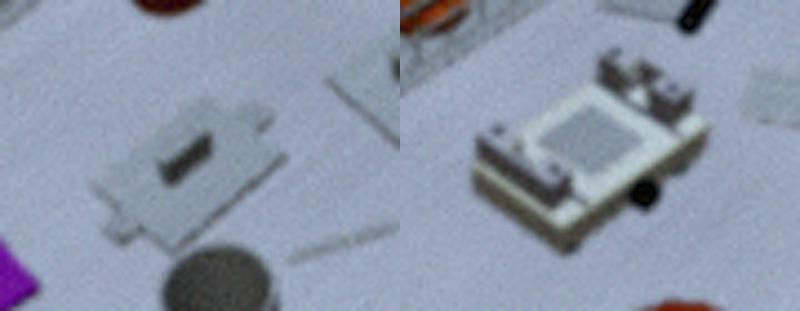

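Left (side view): plate face up with its rib clear. Right: bracket with posts, slots open upward and inward. Estimates are plate (0.526, 0.282) with yaw about 0, and slot centre (0.5545, −0.125) with yaw about −2.8°. Next I'll plan the approach.

```bash
cat >> h.py <<'E'
def plan(wps,claw):
    """wps: (x,y,z,yaw deg of plate frame,n rows); prints rows of cm/deg in tool axes"""
    s=ctrl.get_state();p=s["position"].copy();Rm=R.from_rotvec(s["tool_rot"]).as_matrix()
    for x,y,z,yaw,n in wps:
        T=np.array([x,y,z]);a=np.radians(yaw+90)
        G=np.c_[[np.cos(a),np.sin(a),0],[np.sin(a),-np.cos(a),0],[0,0,-1]]
        for k in range(n):
            rv=R.from_matrix(Rm.T@G).as_rotvec()/(n-k);d=Rm.T@((T-p)/(n-k))
            row=[round(v*100,2) for v in d]+[round(np.degrees(v),1) for v in rv]
            print(str(row+[claw]).replace(" ",""),end=",")
            p=p+Rm@(np.array(row[:3])/100);Rm=Rm@R.from_rotvec(np.radians(row[3:])).as_matrix()
        print()
E
python3 -c "
from h import *
plan([(.5,-.40,.25,-30,12),(.6,0,.25,0.5,12),(.526,.282,.15,.5,12),(.526,.282,.036,.5,8)],8.7)"
```

```text
[np.float64(2.88),np.float64(-0.92),np.float64(-0.05),np.float64(0.0),np.float64(0.0),np.float64(-3.4),8.7],[np.float64(2.93),np.float64(-0.75),np.float64(-0.05),np.float64(0.0),np.float64(0.0),np.float64(-3.4),8.7],[np.float64(2.96),np.float64(-0.58),np.float64(-0.04),np.float64(0.0),np.float64(0.0),np.float64(-3.4),8.7],[np.float64(2.99),np.float64(-0.4),np.float64(-0.05),np.float64(0.0),np.float64(0.0),np.float64(-3.5),8.7],[np.float64(3.01),np.float64(-0.21),np.float64(-0.04),np.float64(0.0),np.float64(0.0),np.float64(-3.4),8.7],[np.float64(3.02),np.float64(-0.04),np.float64(-0.05),np.float64(0.0),np.float64(0.0),np.float64(-3.5),8.7],[np.float64(3.02),np.float64(0.15),np.float64(-0.04),np.float64(-0.0),np.float64(0.0),np.float64(-3.4),8.7],[np.float64(3.0),np.float64(0.33),np.float64(-0.05),np.float64(-0.0),np.float64(0.0),np.float64(-3.5),8.7],[np.float64(2.98),np.float64(0.51),np.float64(-0.04),np.float64(-0.0),np.float64(0.0),np.float64(-3.4),8.7],[np.float64(2.94),np.float64(0.69),np.float64(-0.05),np.float64(-0.0),np.float64(0.0),np.float64(-3.5),8.7],[np.float64(2.9),np.fl
[... 2888 characters left out ...]
p.float64(1.42),np.float64(-0.0),np.float64(0.0),np.float64(0.0),8.7],[np.float64(0.0),np.float64(-0.0),np.float64(1.43),np.float64(-0.0),np.float64(0.0),np.float64(0.0),8.7],[np.float64(0.0),np.float64(-0.0),np.float64(1.42),np.float64(-0.0),np.float64(0.0),np.float64(0.0),8.7],[np.float64(0.0),np.float64(-0.0),np.float64(1.43),np.float64(-0.0),np.float64(0.0),np.float64(0.0),8.7],[np.float64(0.0),np.float64(-0.0),np.float64(1.42),np.float64(-0.0),np.float64(0.0),np.float64(0.0),8.7],[np.float64(0.0),np.float64(-0.0),np.float64(1.43),np.float64(-0.0),np.float64(0.0),np.float64(0.0),8.7],[np.float64(0.0),np.float64(-0.0),np.float64(1.42),np.float64(-0.0),np.float64(0.0),np.float64(0.0),8.7],
```

```bash
cat >> h.py <<'E'
def diff(x,y,z,yaw):
    "remaining shift (cm, current tool axes) and turn (deg)"
    s=ctrl.get_state();Rm=R.from_rotvec(s["tool_rot"]).as_matrix();a=np.radians(yaw+90)
    G=np.c_[[np.cos(a),np.sin(a),0],[np.sin(a),-np.cos(a),0],[0,0,-1]]
    print("t",s["time"],"pos",s["position"].round(4),"F",s["ft_force"].round(2),"M",s["torque"].round(2),"grip mm",round(87*s["grip_width"],1))
    print("shift",(100*Rm.T@(np.array([x,y,z])-s["position"])).round(2),"turn",np.degrees(R.from_matrix(Rm.T@G).as_rotvec()).round(2))
E
python3 -m jog '[[[2.9,-0.9,0,0,0,-3.4,8.7],[2.9,-0.75,0,0,0,-3.4,8.7],[3,-0.6,0,0,0,-3.4,8.7],[3,-0.4,0,0,0,-3.5,8.7],[3,-0.2,0,0,0,-3.4,8.7],[3,0,0,0,0,-3.5,8.7],[3,0.15,0,0,0,-3.4,8.7],[3,0.3,0,0,0,-3.5,8.7],[3,0.5,0,0,0,-3.4,8.7],[2.9,0.7,0,0,0,-3.5,8.7],[2.9,0.9,0,0,0,-3.4,8.7],[2.8,1,0,0,0,-3.5,8.7]]]' 20
python3 -m jog '[[[3.3,-0.9,0,0,0,-2.5,8.7],[3.3,-0.8,0,0,0,-2.5,8.7],[3.4,-0.65,0,0,0,-2.5,8.7],[3.4,-0.5,0,0,0,-2.6,8.7],[3.4,-0.35,0,0,0,-2.5,8.7],[3.4,-0.2,0,0,0,-2.6,8.7],[3.4,0,0,0,0,-2.5,8.7],[3.4,0.1,0,0,0,-2.6,8.7],[3.4,0.25,0,0,0,-2.5,8.7],[3.4,0.4,0,0,0,-2.6,8.7],[3.4,0.6,0,0,0,-2.5,8.7],[3.4,0.7,0,0,0,-2.6,8.7]]]'
python3 -c "
from h import *
diff(.526,.282,.036,.5)"
```

```text
time: 2.5
position: [0.5017, -0.3991, 0.2445]
tool_rot: [2.716, 1.578, 0.0]
ft_force: [0.0, -0.7, -0.2]
grip_width: 0.999
time: 3.7
position: [0.6003, 0.0002, 0.2448]
tool_rot: [2.207, 2.235, 0.0]
ft_force: [1.1, -0.2, 0.0]
grip_width: 1.001
t 3.7 pos [6.003e-01 2.000e-04 2.448e-01] F [ 1.12 -0.2   0.04] M [-0.05 -0.15 -0.05] grip mm 87.1
shift [28.28 -7.07 20.86] turn [0.03 0.02 0.24]
```

```bash
python3 -m jog '[[[2.5,-0.6,0.7,0,0,0,8.7],[2.5,-0.6,0.7,0,0,0,8.7],[2.5,-0.6,0.7,0,0,0,8.7],[2.5,-0.6,1,0,0,0,8.7],[2.5,-0.6,1,0,0,0,8.7],[2.5,-0.6,1,0,0,0,8.7],[2.5,-0.6,1,0,0,0,8.7],[2.5,-0.6,1,0,0,0,8.7],[2.5,-0.6,1,0,0,0,8.7],[2.3,-0.6,1,0,0,0,8.7],[2.0,-0.5,1,0,0,0,8.7],[1.4,-0.5,1,0,0,0,8.7]]]'
python3 - <<'E'
from h import *
diff(.526,.282,.036,.5)
t=imaging.get_image("top");s=imaging.get_image("side")
f=lambda x:cv2.resize(x[:,:,::-1],(400,350),interpolation=cv2.INTER_CUBIC)
cv2.imwrite("pics/c3.png",np.hstack([f(t["frame"][155:225,210:290]),f(s["frame"][200:280,210:302])]))
E
```

```text
time: 4.9
position: [0.5262, 0.282, 0.1334]
tool_rot: [-2.207, -2.236, -0.001]
ft_force: [-0.2, 0.1, 0.2]
grip_width: 0.997
t 4.9 pos [0.5262 0.282  0.1334] F [-0.2   0.09  0.16] M [-0.02 -0.1  -0.05] grip mm 86.8
shift [-0.01 -0.02  9.74] turn [ 0.01 -0.05  0.25]
```

```bash
python3 -m jog '[[[0,0,1.5,0,0,0,8.7],[0,0,1.5,0,0,0,8.7],[0,0,1.5,0,0,0,8.7],[0,0,1.5,0,0,0,8.7],[0,0,1.5,0,0,0,6],[0,0,1.2,0,0,0,5],[0,0,0.8,0,0,0,4],[0,0,0.4,0,0,0,3],[0,0,0,0,0,0,0],[0,0,0,0,0,0,0],[0,0,0,0,0,0,0],[0,0,0,0,0,0,0]]]' 20
python3 -m jog '[[[0,0,0,0,0,0,0],[0,0,0,0,0,0,0],[0,0,0,0,0,0,0],[0,0,0,0,0,0,0],[0,0,0,0,0,0,0]]]' 45
python3 -c "
from h import *
diff(.526,.282,.034,.5)"
```

```text
time: 6.2
position: [0.5279, 0.2792, 0.0351]
tool_rot: [2.211, 2.231, 0.001]
ft_force: [-0.6, 0.8, -0.1]
grip_width: 0.356
time: 6.7
position: [0.5279, 0.279, 0.0347]
tool_rot: [2.211, 2.231, 0.001]
ft_force: [1.6, -0.1, 0.6]
grip_width: 0.111
t 6.7 pos [0.5279 0.279  0.0347] F [ 1.6  -0.08  0.62] M [-0.06 -0.26  0.04] grip mm 9.6
shift [ 0.31 -0.18  0.07] turn [0.03 0.   0.02]
```

```bash
python3 -m jog '[[[0,0,-1,0,0,0,0],[0,0,-2,0,0,0,0],[0,0,-2,0,0,0,0],[0,0,-2.5,0,0,0,0],[0,0,-2.5,0,0,0,0],[0,0,-2,0,0,0,0],[-1,0,0,0,0,0,0],[-2,0,0,0,0,0,0],[-3,0,0,0,0,0,0],[-3,0.2,0,0,0,0,0],[-3,0.2,0,0,0,0.5,0],[-3,0.2,0,0,0,0.5,0]]]'
python3 -c "
from h import *
diff(.5545,-.125,.147,-2.8)"
```

```text
time: 7.9
position: [0.5333, 0.1266, 0.1529]
tool_rot: [-2.231, -2.21, 0.004]
ft_force: [-0.7, -0.0, -3.0]
grip_width: 0.114
t 7.9 pos [0.5333 0.1266 0.1529] F [-0.66 -0.05 -3.02] M [-0.03 -0.11 -0.03] grip mm 9.9
shift [-25.14   2.35   0.61] turn [-0.16  0.07  2.28]
```

```bash
python3 -m jog '[[[-3,0.25,0,0,0,0.25,0],[-3,0.25,0,0,0,0.25,0],[-3,0.25,0,0,0,0.25,0],[-3,0.25,0,0,0,0.25,0],[-3,0.25,0,0,0,0.25,0],[-3,0.25,0,0,0,0.25,0],[-2.5,0.2,0,0,0,0.2,0],[-2,0.2,0,0,0,0.2,0],[-1.5,0,0,0,0,0.2,0],[-1,0,0,0,0,0.2,0],[-0.2,0,0,0,0,0,0],[0,0,0,0,0,0,0]]]'
python3 - <<'E'
from h import *
diff(.5545,-.125,.147,-2.8)
t=imaging.get_image("top");s=imaging.get_image("side")
f=lambda x:cv2.resize(x[:,:,::-1],(400,400),interpolation=cv2.INTER_CUBIC)
cv2.imwrite("pics/c4.png",cv2.convertScaleAbs(np.hstack([f(t["frame"][155:220,340:405]),f(s["frame"][105:195,295:385])]),alpha=1.4,beta=-50))
for c in("top","side"):
    for l in("ear","eared_plate","slot","rib"):
        print(c,l,[(np.round([d["point"][1]*640,d["point"][0]*400],1).tolist(),round(d["conf"],2)) for d in finder.spot_point(l,c)])
E
```

```text
time: 9.1
position: [0.5471, -0.1226, 0.1543]
tool_rot: [-2.274, -2.167, -0.0]
ft_force: [-0.2, 0.9, -3.7]
grip_width: 0.113
t 9.1 pos [ 0.5471 -0.1226  0.1543] F [-0.21  0.89 -3.73] M [ 0.03 -0.09  0.03] grip mm 9.8
shift [-0.2   0.75  0.73] turn [-0.03 -0.03  0.05]
top ear [([229.9, 290.6], 0.9), ([201.8, 157.6], 0.89), ([352.3, 179.9], 0.85)]
top eared_plate [([203.5, 173.4], 0.83), ([227.2, 271.8], 0.62), ([374.4, 180.9], 0.6)]
top slot [([355.1, 179.9], 0.73), ([445.2, 228.8], 0.7), ([273.4, 236.0], 0.2)]
top rib [([224.3, 270.2], 0.9), ([373.7, 180.8], 0.75), ([194.2, 172.2], 0.59)]
side ear [([323.0, 325.9], 0.86), ([186.0, 247.8], 0.79), ([322.4, 152.6], 0.56)]
side eared_plate [([197.5, 267.9], 0.97), ([336.7, 144.5], 0.73), ([300.3, 317.0], 0.57)]
side slot [([324.1, 162.0], 0.7)]
side rib [([339.6, 138.4], 0.85), ([294.6, 310.9], 0.68), ([196.1, 258.3], 0.64), ([306.0, 220.5], 0.58)]
```

View pics/c4.png

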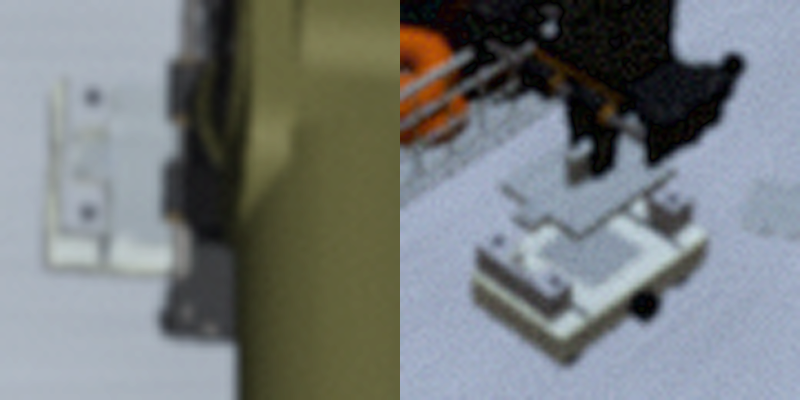

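The left ear shows next to the +y post at crop x of about 75–108, y of about 155. I'll zoom in there.

```bash
python3 - <<'E'
from h import *
fr=[imaging.get_image("top")["frame"].astype(float) for _ in range(6)]
a=np.mean(fr,0)[160:200,342:376,::-1].astype(np.float32)
a=cv2.resize(a,(680,800),interpolation=cv2.INTER_CUBIC)[:600]
a=np.clip((a-110)*2.2,0,255)
cv2.imwrite("pics/c5.png",a)
E
```

```text
[ WARN:0@7.634] global loadsave.cpp:1063 imwrite_ Unsupported depth image for selected encoder is fallbacked to CV_8U.
```

View pics/c5.png

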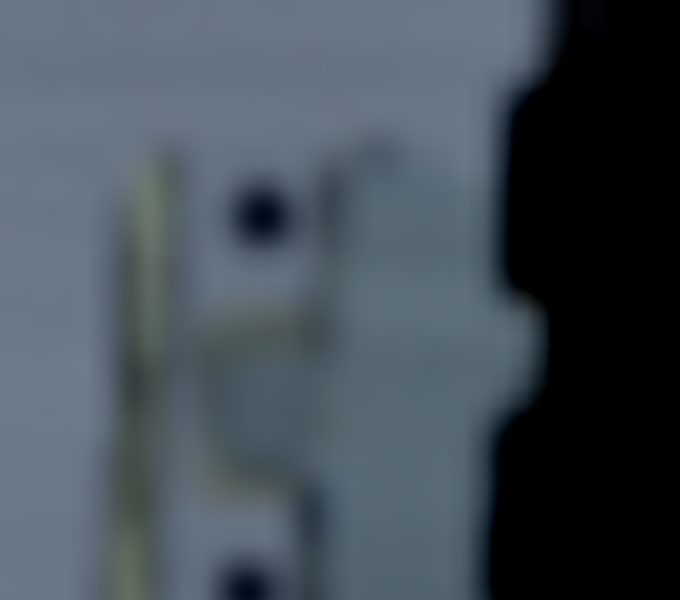

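```bash
python3 - <<'E'
from h import *
np.set_printoptions(precision=4,suppress=True)
t=imaging.get_image("top");Q=lambda x,y,z:atz(t,(342+x/20-.5,160+y/20-.5),z)
print("ear end",Q(225,407,.127),"ear root",Q(328,407,.127))
print("slot mouth end",Q(205,405,.075),"floor end",Q(205,405,.047),"x edges mouth",Q(255,320,.075),Q(255,490,.075),"holes",Q(262,212,.075),Q(248,575,.075))
diff(.5545,-.125,.147,-2.8)
E
```

```text
ear end [ 0.5499 -0.0518  0.127 ] ear root [ 0.55   -0.0676  0.127 ]
slot mouth end [ 0.5561 -0.0525  0.075 ] floor end [ 0.5592 -0.0546  0.047 ] x edges mouth [ 0.5697 -0.0605  0.075 ] [ 0.5426 -0.0604  0.075 ] holes [ 0.5869 -0.0617  0.075 ] [ 0.529  -0.0593  0.075 ]
t 9.95 pos [ 0.5474 -0.1233  0.1545] F [ 0.05  0.31 -3.65] M [-0.02 -0.02  0.05] grip mm 10.1
shift [-0.13  0.72  0.75] turn [-0.    0.    0.02]
```

Slot versus ear, same view: move the plate about +6.5 mm in x and −4.5 mm in y. I'll align and descend to just over the posts.

```bash
python3 -c "
from h import *
diff(.554,-.1278,.118,-3)"

```

```text
t 9.95 pos [ 0.5474 -0.1233  0.1545] F [ 0.05  0.31 -3.65] M [-0.02 -0.02  0.05] grip mm 10.1
shift [-0.42  0.68  3.65] turn [-0.    0.    0.22]
```

```bash
python3 -m jog '[[[-0.1,0.2,0,0,0,0.1,0],[-0.1,0.2,0,0,0,0.1,0],[-0.1,0.2,0.4,0,0,0,0],[-0.1,0.1,0.6,0,0,0,0],[0,0,0.6,0,0,0,0],[0,0,0.6,0,0,0,0],[0,0,0.6,0,0,0,0],[0,0,0.5,0,0,0,0],[0,0,0.3,0,0,0,0],[0,0,0,0,0,0,0]]]'
python3 -c "
from h import *
diff(.554,-.1278,.112,-3)"
```

```text
time: 10.95
position: [0.5538, -0.1275, 0.118]
tool_rot: [-2.278, -2.163, 0.001]
ft_force: [0.7, -0.5, -2.9]
grip_width: 0.109
t 10.95 pos [ 0.5538 -0.1275  0.118 ] F [ 0.7  -0.52 -2.88] M [-0.02 -0.06  0.01] grip mm 9.5
shift [-0.03  0.02  0.6 ] turn [-0.05 -0.01  0.03]
```

Now feel downward in small steps.

```bash
for i in 1; do python3 -m jog '[[[0,0,0.2,0,0,0,0],[0,0,0.2,0,0,0,0],[0,0,0.2,0,0,0,0],[0,0,0,0,0,0,0]]]'; done
python3 -c "
from h import *
diff(.554,-.1278,.108,-3)"
```

```text
time: 11.35
position: [0.554, -0.1276, 0.1123]
tool_rot: [-2.278, -2.163, 0.001]
ft_force: [0.4, -0.6, -3.2]
grip_width: 0.11
t 11.35 pos [ 0.554  -0.1276  0.1123] F [ 0.36 -0.64 -3.22] M [ 0.01 -0.09  0.03] grip mm 9.6
shift [-0.02  0.    0.43] turn [-0.03  0.    0.02]
```

```bash
python3 -m jog '[[[0,0,0.15,0,0,0,0],[0,0,0.15,0,0,0,0],[0,0,0.1,0,0,0,0],[0,0,0,0,0,0,0]]]'
python3 -c "
from h import *
diff(.554,-.1278,.104,-3)"
```

```text
time: 11.75
position: [0.5541, -0.1276, 0.1083]
tool_rot: [-2.278, -2.163, 0.0]
ft_force: [-0.1, 0.4, -3.4]
grip_width: 0.108
t 11.75 pos [ 0.5541 -0.1276  0.1083] F [-0.09  0.39 -3.38] M [-0.03 -0.06  0.02] grip mm 9.4
shift [-0.02 -0.    0.43] turn [-0.02 -0.    0.03]
```

```bash
python3 -m jog '[[[0,0,0.15,0,0,0,0],[0,0,0.15,0,0,0,0],[0,0,0.1,0,0,0,0],[0,0,0,0,0,0,0]]]'
python3 -c "
from h import *
diff(.554,-.1278,.1,-3)"
```

```text
time: 12.15
position: [0.554, -0.1276, 0.1043]
tool_rot: [-2.278, -2.163, 0.0]
ft_force: [-0.9, -0.1, -3.3]
grip_width: 0.111
t 12.15 pos [ 0.554  -0.1276  0.1043] F [-0.9  -0.11 -3.32] M [-0.1  -0.08 -0.03] grip mm 9.7
shift [-0.02 -0.    0.43] turn [-0.02 -0.    0.03]
```

```bash
python3 -m jog '[[[0,0,0.1,0,0,0,0],[0,0,0.1,0,0,0,0],[0,0,0.1,0,0,0,0],[0,0,0.1,0,0,0,0],[0,0,0,0,0,0,0]]]'
python3 -c "
from h import *
diff(.554,-.1278,.1,-3)"
```

```text
time: 12.65
position: [0.554, -0.1276, 0.1003]
tool_rot: [-2.278, -2.163, 0.0]
ft_force: [-0.2, 0.0, -4.0]
grip_width: 0.112
t 12.65 pos [ 0.554  -0.1276  0.1003] F [-0.16  0.01 -4.  ] M [-0.02 -0.14 -0.02] grip mm 9.7
shift [-0.02 -0.    0.03] turn [-0.02  0.    0.03]
```

```bash
python3 -m jog '[[[0,0,0.1,0,0,0,0],[0,0,0.1,0,0,0,0],[0,0,0.1,0,0,0,0],[0,0,0,0,0,0,0]]]'
python3 -c "
from h import *
diff(.554,-.1278,.1,-3)"
```

```text
time: 13.05
position: [0.554, -0.1276, 0.0973]
tool_rot: [-2.278, -2.163, 0.0]
ft_force: [-0.3, 0.4, -3.2]
grip_width: 0.107
t 13.05 pos [ 0.554  -0.1276  0.0973] F [-0.33  0.37 -3.24] M [-0.03 -0.08  0.02] grip mm 9.3
shift [-0.02 -0.   -0.27] turn [-0.02  0.    0.03]
```

```bash
python3 -m jog '[[[0,0,0.1,0,0,0,0],[0,0,0.1,0,0,0,0],[0,0,0.1,0,0,0,0],[0,0,0,0,0,0,0]]]'
python3 -c "
from h import *
diff(.554,-.1278,.1,-3)"
```

```text
time: 13.45
position: [0.5544, -0.1277, 0.0951]
tool_rot: [2.278, 2.163, 0.0]
ft_force: [-1.3, 1.1, 1.5]
grip_width: 0.11
t 13.45 pos [ 0.5544 -0.1277  0.0951] F [-1.28  1.13  1.49] M [ 0.02  0.15 -0.05] grip mm 9.6
shift [-0.02 -0.04 -0.49] turn [0.02 0.02 0.02]
```

Contact at TCP 0.095, so the plate underside is at about 0.0605, which matches the clips (seat at about 0.0445). Pressing on gently.

```bash
python3 -m jog '[[[0,0,0.05,0,0,0,0],[0,0,0.05,0,0,0,0],[0,0,0,0,0,0,0]]]'
python3 -c "
from h import *
diff(.554,-.1278,.1,-3)"
python3 -m jog '[[[0,0,0.05,0,0,0,0],[0,0,0.05,0,0,0,0],[0,0,0,0,0,0,0]]]'
python3 -c "
from h import *
diff(.554,-.1278,.1,-3)"
```

```text
time: 13.75
position: [0.5546, -0.1277, 0.0948]
tool_rot: [2.277, 2.162, 0.0]
ft_force: [-3.3, 0.0, 6.7]
grip_width: 0.113
t 13.75 pos [ 0.5546 -0.1277  0.0948] F [-3.29  0.05  6.69] M [ 0.11  0.56 -0.03] grip mm 9.9
shift [-0.01 -0.06 -0.52] turn [0.05 0.04 0.03]
time: 14.05
position: [0.5551, -0.1277, 0.0946]
tool_rot: [2.277, 2.162, 0.001]
ft_force: [-3.7, 1.1, 10.6]
grip_width: 0.115
t 14.05 pos [ 0.5551 -0.1277  0.0946] F [-3.74  1.13 10.55] M [0.13 0.73 0.04] grip mm 10.0
shift [-0.01 -0.1  -0.54] turn [0.1  0.06 0.04]
```

```bash
python3 -m jog '[[[0,-0.1,0,0,0,0,0],[0,-0.05,0.05,0,0,0,0],[0,0,0,0,0,0,0]]]'
python3 -c "
from h import *
diff(.554,-.1278,.1,-3)"
python3 -m jog '[[[0,0,0.05,0,0,0,0],[0,0,0.05,0,0,0,0],[0,0,0,0,0,0,0]]]'
python3 -c "
from h import *
diff(.554,-.1278,.1,-3)"
```

```text
time: 14.35
position: [0.5545, -0.1278, 0.0944]
tool_rot: [2.276, 2.16, 0.003]
ft_force: [-1.7, 0.2, 8.9]
grip_width: 0.113
t 14.35 pos [ 0.5545 -0.1278  0.0944] F [-1.73  0.17  8.89] M [0.24 0.28 0.01] grip mm 9.8
shift [-0.01 -0.05 -0.56] turn [0.24 0.06 0.02]
time: 14.65
position: [0.5547, -0.1278, 0.0937]
tool_rot: [2.275, 2.16, 0.004]
ft_force: [-1.8, -0.1, 11.5]
grip_width: 0.114
t 14.65 pos [ 0.5547 -0.1278  0.0937] F [-1.75 -0.11 11.48] M [ 0.25  0.36 -0.01] grip mm 10.0
shift [-0.01 -0.07 -0.63] turn [0.26 0.06 0.02]
```

```bash
python3 -m jog '[[[0,-0.05,0.05,0,0,0,0],[0,0,0.05,0,0,0,0],[0,0,0,0,0,0,0]]]'
python3 -c "
from h import *
diff(.554,-.1278,.1,-3)"
python3 -m jog '[[[0,0,0.05,0,0,0,0],[0,0,0.05,0,0,0,0],[0,0,0,0,0,0,0]]]'
python3 -c "
from h import *
diff(.554,-.1278,.1,-3)"
```

```text
time: 14.95
position: [0.5543, -0.1277, 0.0923]
tool_rot: [2.275, 2.16, 0.004]
ft_force: [-0.9, -0.5, 6.2]
grip_width: 0.108
t 14.95 pos [ 0.5543 -0.1277  0.0923] F [-0.86 -0.49  6.24] M [ 0.2  -0.07 -0.  ] grip mm 9.4
shift [-0.01 -0.03 -0.77] turn [0.27 0.05 0.02]
time: 15.25
position: [0.5538, -0.1277, 0.0904]
tool_rot: [2.276, 2.161, 0.003]
ft_force: [0.7, 0.1, 5.3]
grip_width: 0.116
t 15.25 pos [ 0.5538 -0.1277  0.0904] F [0.74 0.11 5.25] M [ 0.03 -0.28 -0.04] grip mm 10.1
shift [-0.01  0.02 -0.96] turn [0.21 0.04 0.03]
```

```bash
python3 -m jog '[[[0,0.05,0.1,0,0,0,0],[0,0,0.1,0,0,0,0],[0,0,0.1,0,0,0,0],[0,0,0,0,0,0,0]]]'
python3 -c "
from h import *
diff(.554,-.1278,.1,-3)"
python3 -m jog '[[[0,0,0.1,0,0,0,0],[0,0,0.1,0,0,0,0],[0,0,0.1,0,0,0,0],[0,0,0,0,0,0,0]]]'
python3 -c "
from h import *
diff(.554,-.1278,.1,-3)"
```

```text
time: 15.65
position: [0.5533, -0.1277, 0.0861]
tool_rot: [2.278, 2.162, 0.001]
ft_force: [2.1, -0.4, 3.9]
grip_width: 0.115
t 15.65 pos [ 0.5533 -0.1277  0.0861] F [ 2.13 -0.36  3.9 ] M [ 0.   -0.81 -0.05] grip mm 10.0
shift [-0.01  0.07 -1.39] turn [0.08 0.01 0.02]
time: 16.05
position: [0.5529, -0.1276, 0.0826]
tool_rot: [2.278, 2.163, 0.001]
ft_force: [5.6, 0.1, 1.0]
grip_width: 0.109
t 16.05 pos [ 0.5529 -0.1276  0.0826] F [5.59 0.08 0.98] M [-0.12 -1.23 -0.02] grip mm 9.5
shift [-0.02  0.11 -1.74] turn [ 0.03 -0.01  0.03]
```

```bash
python3 -m jog '[[[0,0.1,0.05,0,0,0,0],[0,0,0.05,0,0,0,0],[0,0,0.05,0,0,0,0],[0,0,0,0,0,0,0]]]'
python3 -c "
from h import *
diff(.554,-.1278,.1,-3)"
python3 -m jog '[[[0,0,0.05,0,0,0,0],[0,0,0.05,0,0,0,0],[0,0,0.05,0,0,0,0],[0,0,0,0,0,0,0]]]'
python3 -c "
from h import *
diff(.554,-.1278,.1,-3)"
```

```text
time: 16.45
position: [0.5533, -0.1275, 0.0808]
tool_rot: [-2.278, -2.163, 0.0]
ft_force: [4.8, -0.6, -5.3]
grip_width: 0.113
t 16.45 pos [ 0.5533 -0.1275  0.0808] F [ 4.79 -0.57 -5.32] M [-0.09 -1.27 -0.1 ] grip mm 9.8
shift [-0.03  0.07 -1.92] turn [-0.04 -0.02  0.03]
time: 16.85
position: [0.5534, -0.1275, 0.0801]
tool_rot: [-2.278, -2.163, 0.001]
ft_force: [3.7, -0.5, -1.5]
grip_width: 0.113
t 16.85 pos [ 0.5534 -0.1275  0.0801] F [ 3.65 -0.51 -1.47] M [ 0.01 -0.81 -0.04] grip mm 9.9
shift [-0.03  0.06 -1.99] turn [-0.04  0.    0.03]
```

```bash
python3 -m jog '[[[0,0.05,0.05,0,0,0,0],[0,0,0.05,0,0,0,0],[0,0,0,0,0,0,0]]]'
python3 -c "
from h import *
diff(.554,-.1278,.1,-3)"
python3 -m jog '[[[0,0,0.05,0,0,0,0],[0,0,0.05,0,0,0,0],[0,0,0,0,0,0,0]]]'
python3 -c "
from h import *
diff(.554,-.1278,.1,-3)"
```

```text
time: 17.15
position: [0.5534, -0.1275, 0.08]
tool_rot: [-2.278, -2.162, 0.003]
ft_force: [-1.6, 0.8, 7.2]
grip_width: 0.115
t 17.15 pos [ 0.5534 -0.1275  0.08  ] F [-1.55  0.77  7.18] M [ 0.22  0.14 -0.08] grip mm 10.0
shift [-0.03  0.05 -2.  ] turn [-0.11  0.03  0.02]
time: 17.45
position: [0.5534, -0.1275, 0.08]
tool_rot: [-2.278, -2.162, 0.003]
ft_force: [-5.5, 1.6, 12.6]
grip_width: 0.115
t 17.45 pos [ 0.5534 -0.1275  0.08  ] F [-5.47  1.65 12.61] M [ 0.29  0.76 -0.05] grip mm 10.0
shift [-0.03  0.05 -2.  ] turn [-0.12  0.06  0.02]
```

Hard stop at 0.080, about 15 mm below clip contact, as expected. I'll unload, release, lift and check.

```bash
python3 -m jog '[[[0,0,-0.15,0,0,0,0],[0,0,-0.15,0,0,0,0],[0,0,0,0,0,0,2],[0,0,0,0,0,0,3],[0,0,0,0,0,0,3],[0,0,0,0,0,0,3],[0,0,-1,0,0,0,3],[0,0,-2,0,0,0,3],[0,0,-2,0,0,0,3],[0,0,-2,0,0,0,3],[0,0,-2,0,0,0,3],[0,0,-2,0,0,0,3]]]' 20
python3 -m jog '[[[0,-4,-3,0,0,0,0],[0,-4,-3,0,0,0,0],[2,-4,-1,0,0,0,0],[4,-3,0,0,0,0,0],[4,0,0,0,0,0,0],[4,0,0,0,0,0,0],[4,0,0,0,0,0,0],[4,0,0,0,0,0,0]]]'
python3 - <<'E'
from h import *
diff(.554,-.1278,.1,-3)
A=[];B=[]
for _ in range(4):
    t=imaging.get_image("top");s=imaging.get_image("side");A.append(t["frame"]*1.);B.append(s["frame"]*1.)
f=lambda x:cv2.resize(np.mean(x,0)[:,:,::-1] if 0 else x,(400,400),interpolation=cv2.INTER_CUBIC)
a=np.mean(A,0)[158:212,346:400,::-1];b=np.mean(B,0)[130:200,300:370,::-1]
cv2.imwrite("pics/c6.png",np.clip((np.hstack([f(a),f(b)])-90)*1.9,0,255).astype(np.uint8))
E
```

```text
time: 18.65
position: [0.5542, -0.1276, 0.1928]
tool_rot: [2.278, 2.163, 0.0]
ft_force: [0.3, -0.2, 0.8]
grip_width: 0.347
time: 19.45
position: [0.4155, 0.1017, 0.262]
tool_rot: [2.276, 2.162, 0.0]
ft_force: [0.8, -0.2, 1.0]
grip_width: 0.009
t 19.45 pos [0.4155 0.1017 0.262 ] F [ 0.85 -0.19  0.98] M [-0.05 -0.15 -0.03] grip mm 0.8
shift [-22.18  14.99  16.25] turn [0.1  0.08 0.04]
```

View pics/c6.png

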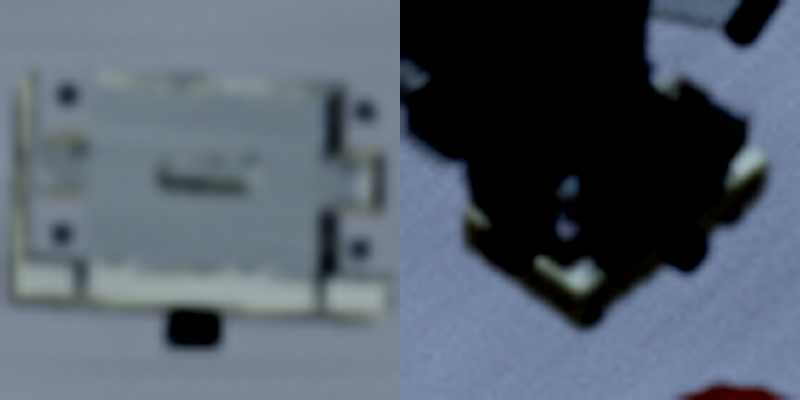

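Top view: both ears are in their slots (left ear at crop x 42–90, right ear at 320–355), with the plate shifted towards +y within its play. The side view is blocked by the arm. I'll press each end lightly with closed fingertips and compare heights, starting with +y.

```bash
python3 -c "
from h import *
diff(.5555,-.087,.1,-3)"
python3 -m jog '[[[-2.5,1.5,1.5,0,0,0,0],[-2.5,1.5,1.5,0,0,0,0],[-2.5,1.5,1.5,0,0,0,0],[-2.5,1.5,1.5,0,0,0,0],[-2.5,1.5,1.5,0,0,0,0],[-2.5,1.5,1.5,0,0,0,0],[-1.5,2,1.5,0,0,0,0],[-1,2,1.5,0,0,0,0],[-0.5,1.5,1.5,0,0,0,0],[0,0.3,1,0,0,0,0],[0,0,0.8,0,0,0,0],[0,0,0,0,0,0,0]]]' 20
python3 -c "
from h import *
diff(.5555,-.087,.08,-3)"
```

```text
t 19.85 pos [0.4159 0.0985 0.2611] F [ 0.55 -0.81 -0.14] M [-0.03 -0.13 -0.03] grip mm 0.4
shift [-17.76  14.95  16.11] turn [-0.01  0.02 -0.11]
time: 21.05
position: [0.5527, -0.0872, 0.1069]
tool_rot: [-2.276, -2.162, 0.003]
ft_force: [0.2, -0.5, -0.7]
grip_width: 0.009
t 21.05 pos [ 0.5527 -0.0872  0.1069] F [ 0.25 -0.48 -0.67] M [ 0.01 -0.06 -0.02] grip mm 0.8
shift [0.04 0.29 2.68] turn [-0.17 -0.02  0.04]
```

```bash
python3 -m jog '[[[0,0.15,0.8,0,0,0,0],[0,0.15,0.8,0,0,0,0],[0,0,0.8,0,0,0,0],[0,0,0.3,0,0,0,0],[0,0,0,0,0,0,0]]]'
python3 -c "
from h import *
diff(.5555,-.087,.075,-3)"
python3 -m jog '[[[0,0,0.1,0,0,0,0],[0,0,0.1,0,0,0,0],[0,0,0,0,0,0,0]]]'
python3 -c "
from h import *
diff(.5555,-.087,.075,-3)"
```

```text
time: 21.55
position: [0.5567, -0.0876, 0.0804]
tool_rot: [-2.277, -2.163, 0.001]
ft_force: [-0.7, 0.2, 0.1]
grip_width: 0.006
t 21.55 pos [ 0.5567 -0.0876  0.0804] F [-0.69  0.24  0.15] M [-0.03 -0.07  0.04] grip mm 0.5
shift [ 0.06 -0.12  0.54] turn [-0.07 -0.01  0.03]
time: 21.85
position: [0.5573, -0.0878, 0.0792]
tool_rot: [2.278, 2.163, 0.0]
ft_force: [0.2, -0.8, 1.0]
grip_width: 0.008
t 21.85 pos [ 0.5573 -0.0878  0.0792] F [ 0.18 -0.8   0.95] M [ 0.04 -0.07 -0.03] grip mm 0.7
shift [ 0.07 -0.19  0.42] turn [0.01 0.01 0.02]
```

```bash
python3 -m jog '[[[0,-0.05,0.05,0,0,0,0],[0,-0.05,0.05,0,0,0,0],[0,0,0,0,0,0,0]]]'
python3 -c "
from h import *
diff(.5555,-.087,.075,-3)"
python3 -m jog '[[[0,0,0.05,0,0,0,0],[0,0,0.05,0,0,0,0],[0,0,0,0,0,0,0]]]'
python3 -c "
from h import *
diff(.5555,-.087,.075,-3)"
```

```text
time: 22.15
position: [0.5561, -0.0877, 0.078]
tool_rot: [2.278, 2.163, -0.0]
ft_force: [-0.4, 0.3, -0.3]
grip_width: 0.004
t 22.15 pos [ 0.5561 -0.0877  0.078 ] F [-0.44  0.29 -0.34] M [-0.03 -0.1  -0.01] grip mm 0.4
shift [ 0.07 -0.07  0.3 ] turn [-0.    0.01  0.02]
time: 22.45
position: [0.5562, -0.0877, 0.077]
tool_rot: [-2.278, -2.163, 0.0]
ft_force: [-0.1, -0.2, 0.1]
grip_width: 0.009
t 22.45 pos [ 0.5562 -0.0877  0.077 ] F [-0.14 -0.24  0.11] M [-0.02 -0.11  0.01] grip mm 0.8
shift [ 0.07 -0.07  0.2 ] turn [-0.01  0.    0.02]
```

No contact yet; that was noise. I'll keep going.

```bash
for i in 1; do python3 -m jog '[[[0,0,0.05,0,0,0,0],[0,0,0.05,0,0,0,0],[0,0,0.05,0,0,0,0],[0,0,0,0,0,0,0]]]'; done
python3 -c "
from h import *
diff(.5555,-.087,.075,-3)"
python3 -m jog '[[[0,0,0.05,0,0,0,0],[0,0,0.05,0,0,0,0],[0,0,0,0,0,0,0]]]'
python3 -c "
from h import *
diff(.5555,-.087,.075,-3)"
```

```text
time: 22.85
position: [0.5563, -0.0877, 0.0759]
tool_rot: [2.278, 2.163, -0.0]
ft_force: [-1.3, 0.8, 3.9]
grip_width: 0.002
t 22.85 pos [ 0.5563 -0.0877  0.0759] F [-1.33  0.84  3.86] M [-0.01  0.23 -0.02] grip mm 0.1
shift [ 0.07 -0.08  0.09] turn [-0.01  0.02  0.03]
time: 23.15
position: [0.5563, -0.0877, 0.0759]
tool_rot: [2.278, 2.163, -0.001]
ft_force: [-4.7, 0.6, 11.2]
grip_width: 0.007
t 23.15 pos [ 0.5563 -0.0877  0.0759] F [-4.71  0.59 11.2 ] M [ 0.05  0.94 -0.01] grip mm 0.6
shift [ 0.07 -0.08  0.09] turn [-0.01  0.05  0.03]
```

+y end is firm at 0.0759. Now the −y end.

```bash
python3 -m jog '[[[0,0,-0.5,0,0,0,0],[0,0,-1,0,0,0,0],[0,0,-2,0,0,0,0],[0,0,-2,0,0,0,0],[-2.6,0,0,0,0,0,0],[-2.5,0,0,0,0,0,0],[-2.5,0,0,0,0,0,0],[0,0,1.5,0,0,0,0],[0,0,1.5,0,0,0,0],[0,0,1.2,0,0,0,0],[0,0,0.7,0,0,0,0],[0,0,0,0,0,0,0]]]'
python3 -c "
from h import *
diff(.5515,-.163,.0759,-3)"
```

```text
time: 24.35
position: [0.5515, -0.1621, 0.0789]
tool_rot: [-2.274, -2.163, 0.001]
ft_force: [0.5, 0.1, 0.4]
grip_width: 0.005
t 24.35 pos [ 0.5515 -0.1621  0.0789] F [0.46 0.09 0.38] M [-0.07 -0.08  0.02] grip mm 0.4
shift [-0.09  0.01  0.3 ] turn [-0.15 -0.07  0.13]
```

```bash
python3 -m jog '[[[0,0,0.1,0,0,0,0],[0,0,0.1,0,0,0,0],[0,0,0.1,0,0,0,0],[0,0,0,0,0,0,0]]]'
python3 -c "
from h import *
diff(.5515,-.163,.0759,-3)"
python3 -m jog '[[[0,0,0.05,0,0,0,0],[0,0,0.05,0,0,0,0],[0,0,0,0,0,0,0]]]'
python3 -c "
from h import *
diff(.5515,-.163,.0759,-3)"
```

```text
time: 24.75
position: [0.5524, -0.1636, 0.0778]
tool_rot: [2.278, 2.163, 0.0]
ft_force: [1.1, 0.3, 0.5]
grip_width: 0.006
t 24.75 pos [ 0.5524 -0.1636  0.0778] F [1.11 0.3  0.52] M [-0.02 -0.12 -0.02] grip mm 0.5
shift [ 0.06 -0.1   0.19] turn [0.02 0.02 0.02]
time: 25.05
position: [0.5523, -0.1636, 0.0765]
tool_rot: [2.278, 2.163, -0.0]
ft_force: [0.6, -0.0, -0.2]
grip_width: 0.009
t 25.05 pos [ 0.5523 -0.1636  0.0765] F [ 0.64 -0.04 -0.16] M [ 0.03 -0.04 -0.04] grip mm 0.8
shift [ 0.06 -0.08  0.06] turn [-0.    0.    0.02]
```

```bash
python3 -m jog '[[[0,0,0.05,0,0,0,0],[0,0,0.05,0,0,0,0],[0,0,0,0,0,0,0]]]'
python3 -c "
from h import *
diff(.5515,-.163,.0759,-3)"
python3 -m jog '[[[0,0,0.05,0,0,0,0],[0,0,0.05,0,0,0,0],[0,0,0,0,0,0,0]]]'
python3 -c "
from h import *
diff(.5515,-.163,.0759,-3)"
```

```text
time: 25.35
position: [0.5524, -0.1636, 0.0759]
tool_rot: [2.278, 2.163, -0.0]
ft_force: [-1.5, -0.7, 3.5]
grip_width: 0.004
t 25.35 pos [ 0.5524 -0.1636  0.0759] F [-1.51 -0.68  3.45] M [ 0.05  0.17 -0.03] grip mm 0.3
shift [ 0.06 -0.09 -0.  ] turn [-0.    0.02  0.02]
time: 25.65
position: [0.5524, -0.1636, 0.0758]
tool_rot: [2.278, 2.163, -0.001]
ft_force: [-3.7, 0.7, 9.1]
grip_width: 0.005
t 25.65 pos [ 0.5524 -0.1636  0.0758] F [-3.65  0.7   9.06] M [0.16 0.83 0.04] grip mm 0.4
shift [ 0.06 -0.09 -0.01] turn [-0.01  0.05  0.03]
```

Both ends are firm at the same height (0.0759 and 0.0758). I'll retract and take a last look.

```bash
python3 -m jog '[[[0,0,-0.5,0,0,0,0],[0,0,-1.5,0,0,0,0],[0,0,-3,0,0,0,0],[0,0,-4,0,0,0,0],[0,0,-4,0,0,0,0],[-4,0,-2,0,0,0,0],[-4,0,0,0,0,0,0],[-4,0,0,0,0,0,0],[-4,0,0,0,0,0,0],[-4,0,0,0,0,0,0],[-3,0,0,0,0,0,0],[0,0,0,0,0,0,0]]]'
python3 - <<'E'
from h import *
diff(.554,-.1278,.1,-3)
A=[];B=[]
for _ in range(3):
    t=imaging.get_image("top");s=imaging.get_image("side");A.append(t["frame"]*1.);B.append(s["frame"]*1.)
f=lambda x,w:cv2.resize(x,(w,400),interpolation=cv2.INTER_CUBIC)
a=np.mean(A,0)[110:270,190:430,::-1];b=np.mean(B,0)[135:195,305:365,::-1]
cv2.imwrite("pics/c7.png",np.clip((np.hstack([f(a,400),f(b,400)])-50)*1.5,0,255).astype(np.uint8))
E
```

```text
time: 26.85
position: [0.5378, -0.3999, 0.2244]
tool_rot: [2.286, 2.153, -0.004]
ft_force: [-0.4, -0.8, 0.2]
grip_width: 0.006
t 26.85 pos [ 0.5378 -0.3999  0.2244] F [-0.37 -0.77  0.16] M [-0.07 -0.07  0.01] grip mm 0.5
shift [ 2.729e+01 -1.000e-02  1.236e+01] turn [-0.04  0.15 -0.45]
```

View pics/c7.png

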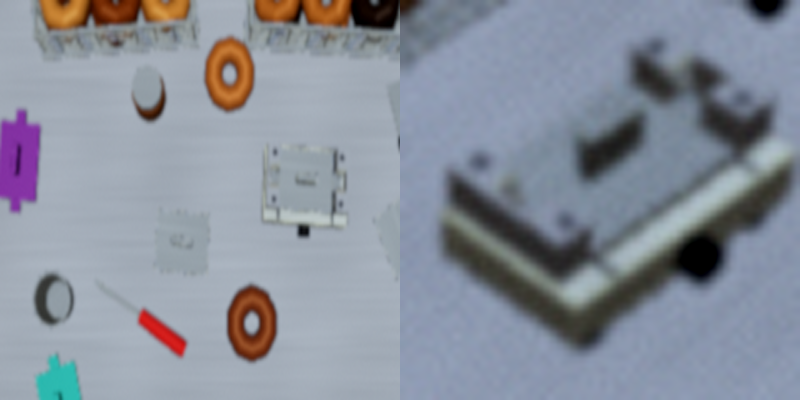

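The plate lies flat in the bracket, both ears low in their slots (side crop around (510,185) and (690,75)), and everything else is where it was. Handing in.

```bash
python3 -c "
from bench import close_job
print(close_job())"
```

```text
the job is handed in; nothing more can be done
None
```

I fitted the steel eared plate into the white bracket, let go and handed the job in at about 27 s of the 64 s allowed. The hand-in reports no verdict.

**Insertion:** I gripped the plate by its rib and lined the ears up with the slots from the top camera. I then felt my way down past the clips with about 15 N net push until it stopped hard, some 15 mm below where the clips first resisted.

**Seating check:** After release I pressed each end with closed fingertips. Both were rigid at the same height (tool height 75.9 mm at +y, 75.8 mm at −y) under 9–11 N.

**Last pictures:** The plate lies flat with both ears in their slots, and the other items in view had not visibly moved. The gripper was clear of everything at hand-in.

**Disagreements and limits:**
- The plate sits towards +y within its play in y.
- Sideways force reached about 5.6 N on the way down, and I corrected it as I went.
- The first side-camera check after release was blocked by the arm.
- The networks' height estimates for the bracket were off by about 1 to 2 cm, so I relied on contact instead.

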